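# Balance check with a reference weight and sprung tongs

### The arm

A 7-joint arm with a two-finger parallel gripper is mounted at the origin on a cart in front of the work surface, level with it; the furniture and walls round the work are solid. World frame = base frame: x ahead of the robot, y to its left, z up, the work surface at z = 0. Lengths are in m, angles in rad, forces in N, time in s.
With the tool pointing down it reaches from about 0.425 to 0.825 m from the base axis. Payload 3.6 kg.
Tool frame: the origin (TCP) lies between the finger pads; the fingertips stand tip_reach ahead of it and the grasp point (between the pads) lies 5 mm behind it (tip_reach is the distance from the TCP to the fingertips, in m); z points along the fingers, y is the line along which they close (so a half turn about z gives the same grasp; the last joint's range is limited). The gripper opens to 93 mm and grips with 3 to 60 N. Pads are 15 mm wide; open, the fingers measure 128 mm over their backs; the gripper's body (75 mm by 188 mm) begins 65 mm behind the grasp point.
Start: joints at [1.234, 0.615, -0.013, 1.423, 0.008, 1.103, -0.04], TCP at [0.199, -0.619, 0.233] pointing down, gripper open.
Joint ranges: [-3.12, 3.12], [-0.3, 2.06], [-1.34, 1.32], [0.26, 2.42], [-1.36, 4.5], [0.01, 1.98], [-2.84, 2.84]. Speed limits (rad/s): [2.79, 2.79, 3.14, 3.14, 3.14, 3.14, 3.14].

### API

Orientations are given as a rotation vector (axis times angle).
In Python, from cell import * gives the robot as it stands. The module is installed in compiled form; this text tells all that it offers. Calls block until the motion is done:
- move_pose(position, orientation): joint-space move of the TCP to a pose.
- move_straight(position, frame=None, speed=0.15): straight line of the TCP; frame=None keeps the orientation; speed is the mean speed in m/s.
- move_joints(angles): joint-space move.
- ungrasp() and clamp(newtons=None): open the fingers fully, or close them until they stop; newtons is the grip in N (None keeps the last).
- pause(seconds).
- solve_ik(position, orientation): joint angles nearest the present ones, or None.
- capture(name): name is "scene" or "top" or "wrist"; returns (picture, depth): 400x640x3 uint8, red, green, blue; 400x640 float32, m along the optical axis (not along the pixel's ray), 0 where there is no reading.
- get_calibration(name): a dict with "fx", "fy", "cx", "cy" (pixels), "origin" and "orientation" of the camera in the world. Camera axes: x right, y down, z forward; pixel columns grow to the right and rows downward; lengths in m; the calibration is good to about 2 mm. A picture is of the moment at which its call begins: read the wrist's pose just before it. get_calibration takes no time and is no camera call; for the wrist camera it gives the pose at the moment of the call.
A pose or a line that the arm cannot do raises MotionError and nothing moves.
- job_done(): hands the job in; it is judged then, once.
Trained networks look in the newest picture that a camera, given by its name, has taken for a name from the list of things; names that differ only in an ending like _2 or _b are one class to them, and where a whole thing is asked for, a point or a joint stands for the part that bears it (a point fixed in the world has none). Each returns a list of dicts, best first, with "score" (0 to 1); they miss things now and then, are a little off and sometimes report something else, mostly with a low value. They report only what shows in the picture. A call takes as long as a camera call. They do not tell look-alikes from the thing itself.
- outline_of(camera, query): "region" (400x640 bool, what is visible of it) and "pixel" ([column, row] in pixels, amid what is visible of it).
- mark_of(camera, query): "pixel" ([column, row] in pixels: a listed point, or the origin of a listed thing).
Readings, each from a call of its own:
- get_clock(): time.
- get_qpos(): joint angles.
- get_qd(): joint speeds.
- get_effort(): joint torques, N m.
- get_position(): TCP position.
- get_tcp_rot(): TCP orientation.
- get_force(): force on the tool from outside, world axes, zero at the start.
- get_ft_torque(): the same for the moment, N m.
- get_grip_width(): finger opening in m.
- get_finger_force(): force on a finger pad.
Only numpy, scipy, OpenCV 4.12 (cv2) and the standard library are available. Lean on these libraries where they do the work, as an engineer would, in place of code of your own. Each camera call takes 0.05 s, during which the arm holds its last target. There are 200 camera calls.

### The job

Load the nearest balance for a check: take the sprung tongs with blue pads out of their white stand, reach down into the wooden weight case with them, squeeze them shut on the neck of the polished steel weight, lift it out and set it down gently, upright, in the middle of the empty round pan, then let it go. Touch the weights only with the tongs, leave the brass weight in its well and everything else where it is, and put the tongs back in their stand, upright and tips down.

Things in the scene. Friction and masses are not known exactly. Their poses are not given: they have to be found in the camera images.
- tongs: sprung steel tongs, 135 mm tall, 0.06 kg, loose, at the start standing tips down in the white stand. Origin midway between the tips at their lower end; own z points up along the tongs to the bow (top at z = 135 mm); the two arms lie side by side along own y, hinge at z = 127 mm and close along y. Take them across the blue pads
- tongs_tip (a point): point midway between the jaws, 2.5 mm above the tongs' lower end. Jaws: lowest 5 mm of the arms, 13 mm wide (x), with inward V notches. Fully open the jaws are about 25 mm apart and the tips 44 mm over their outsides; with the pads squeezed to 39.5 mm, 20 and 39 mm: the tongs are then held firmly, yet still open enough to pass over a knob
- tongs_grip (a point): point midway between the two blue grip pads, 95 mm above the tips. Pads 16 mm wide (x), on the outsides of the arms, from 82 to 108 mm above the tips. Outer faces 42 mm apart at their lower edge with the tongs open; parallel and about 34 mm apart with the jaws shut on a neck. Opening the gripper past 42 mm lets the tongs fall
- tongs_arm_left (a joint): swing of one arm of the tongs: 0 = open, about 0.09 = shut on a neck; the other arm always moves the same. A preloaded spring holds the arms open: they start to close at about 5 N on each pad and are shut at about 9 N; 20 to 30 N holds a weight well
- steel_weight: silvery steel 200 g knob weight, loose, standing in a well. 55 mm tall; origin at the centre of its underside, z up. Cylindrical body 30 mm across up to z = 34 mm, then a neck 10 mm across from 34 to 46 mm, then a knob 16 mm across from 46 to 55 mm. Grip it on the neck, best at z = 40 mm; open the jaws only once it stands, else it may hang by the knob
- brass_weight: yellow brass weight of the same shape and size, in the other well; stays there
- weight_case: varnished wooden block, fixed, 78 (x) x 142 (y) x 100 mm tall, origin at the centre of its underside, with two round upright wells 50 mm across, open at the top, at y = +32 and -32 mm. A well is 76 mm deep to a dark layer at z = 24 mm; in its middle a seat 33 mm across goes down to z = 10 mm, where the weight stands (so the knob's top is 35 mm below the rim)
- tongs_stand: white plastic stand on a grey base plate (70 x 90 x 6 mm), fixed; origin at the centre of its underside. Upright pocket 22 mm (own x) x 50 mm (own y), 66 mm high at the rim, floor at z = 6 mm; the tongs stand in it on their tips, closing along own y (either way round)
- balance_a: cream laboratory balance nearest the robot, fixed during the run, about 240 x 180 mm and 62 mm tall under its pan, empty
- pan_centre (a point): centre of the top face of the balance's round grey metal pan, 126 mm across, 76 mm above the worktop; z up
- bottle_powder: glass bottle without a cap, of white powder, 77 mm across, 128 mm tall, loose; origin at the centre of its underside. Leave it alone
- beaker_small: small clear glass beaker, 52 mm across, 58 mm tall, loose, empty; origin at the centre of its underside. Leave it alone
Things that resemble listed ones, but are neither listed nor needed, are in the scene too. Of the things shaped like the tongs, the steel one is meant.

How it is judged:
On the way, in this order (a step that is already met when the one before it is completed fails the run):
1. the steel weight is lifted clear of the case in the jaws of the tongs (height (world z) of steel_weight above 0.102 m and contact force between steel_weight and tongs above 0.5 N and angle between steel_weight's own z axis and vertical below 0.5 rad), for 0.2 s.
2. the steel weight stands upright in the middle of the pan, let go by the tongs (horizontal distance between steel_weight and pan_centre below 0.03 m and z of steel_weight in the frame of pan_centre between -0.006 and 0.006 m and angle between steel_weight's own z axis and vertical below 0.1 rad and contact force between steel_weight and tongs below 0.05 N and linear speed of steel_weight below 0.02 m/s), for 0.2 s.
At the end, for the whole second after the job is handed in: the steel weight stands upright and still on the pan, within 30 mm of its centre, free of the tongs; the tongs stand still in the pocket of their stand, tips down (tips within 10 mm of its floor, upright to 0.15 rad); the brass weight is within 10 mm of where it was (all of step 2 and z of tongs in the frame of tongs_stand between -0.004 and 0.016 m and horizontal distance between tongs and tongs_stand below 0.02 m and angle between tongs's own z axis and vertical below 0.15 rad and linear speed of tongs below 0.02 m/s and distance of brass_weight from where it was at the start of the episode below 0.01 m); the robot touches nothing.
It fails at once if the gripper or the arm touches a weight (contact force between any of the fingers, the arm and steel_weight above 0.5 N or contact force between any of the fingers, the arm and brass_weight above 0.5 N).
It fails at once if the steel weight is dropped or slammed down on the balance (contact force between steel_weight and balance_a above 30 N).
It fails at once if the steel weight is tipped over (angle between steel_weight's own z axis and vertical above 0.7 rad).
It fails at once if the brass weight is lifted or pulled from its place (distance of brass_weight from where it was at the start of the episode above 0.015 m).
It fails at once if the bottle or the small beaker is disturbed (distance of any of bottle_powder, beaker_small from where it was at the start of the episode above 0.03 m).
It also fails if it takes over 58 s, if anything falls off the work surface, if the arm or the gripper's body presses on something with over 40 N, if the wrist force passes 120 N, or if a joint passes its speed limit or range.

## Working session

There is one attempt and no reset: what is moved stays moved. The work goes in short steps, each a Python script; the robot and the scene stay as the last script left them, time stands still between calls to the robot, and variables do not carry over. Pictures are saved under pics/ and viewed, at most 10 in all, crops included, and the job is handed in when it is done.

```bash
mkdir -p pics; cat > h.py <<'E'
from cell import *
import numpy as np, cv2
from scipy.spatial.transform import Rotation as R
def cal(n):
    c=get_calibration(n); o=np.array(c["orientation"],float)
    M=R.from_rotvec(o).as_matrix() if o.size==3 else o.reshape(3,3)
    return c,M,np.array(c["origin"])
def ray(n,px,C=None):
    c,M,o=C or cal(n); d=M@np.array([(px[0]-c["cx"])/c["fx"],(px[1]-c["cy"])/c["fy"],1.]); return o,d
def at_z(n,px,z,C=None):
    o,d=ray(n,px,C); return o+d*(z-o[2])/d[2]
def cloud(n,D,C=None):
    c,M,o=C or cal(n); v,u=np.mgrid[:400,:640]
    P=np.stack([(u-c["cx"])/c["fx"]*D,(v-c["cy"])/c["fy"]*D,D],-1)
    return P@M.T+o
def tri(rs):
    A=np.zeros((3,3));b=np.zeros(3)
    for o,d in rs:
        d=d/np.linalg.norm(d);Q=np.eye(3)-np.outer(d,d);A+=Q;b+=Q@o
    return np.linalg.solve(A,b)
E
python3 - <<'E'
from h import *
np.set_printoptions(precision=3,suppress=True)
for n in("scene","top"):
    C=cal(n); print(n,C[2],C[0]["fx"],C[1].tolist(), C[0]["orientation"])
    im,D=capture(n); cv2.imwrite(f"pics/{n}0.png",im[:,:,::-1]); np.savez(f"{n}0.npz",im=im,D=D)
    P=cloud(n,D,C)
    for q in("tongs","steel_weight","brass_weight","weight_case","tongs_stand","balance_a","bottle_powder","beaker_small"):
        for r in outline_of(n,q)[:3]:
            m=r["region"]&(D>0); p=P[m]
            print(q,round(r["score"],2),np.array(r["pixel"]),m.sum(),np.median(p,0) if len(p) else "",p[:,2].max() if len(p) else "")
    for q in("tongs","tongs_tip","tongs_grip","steel_weight","brass_weight","weight_case","tongs_stand","pan_centre"):
        print(" mark",q,[(round(r["score"],2),np.array(r["pixel"])) for r in mark_of(n,q)[:3]])
print(get_clock(),get_tcp_rot())
E
```

```text
scene [-0.545 -0.813  0.629] 392.04884150568523 [[0.5294716590366448, -0.3656605683306326, 0.7654750884549424], [-0.8483273752473557, -0.2289165856956778, 0.4774283833198082], [0.0006532097023062011, -0.9021582707937407, -0.4314047145726767]] [-1.816  1.007 -0.635]
tongs 0.7 [334.2 188.1] 143 [ 0.438 -0.226  0.104] 0.14427835439361364
tongs 0.51 [430.1 223. ] 240 [ 0.413 -0.546  0.083] 0.13856976198332177
weight_case 0.86 [369.2 187.2] 1410 [ 0.572 -0.294  0.071] 0.10514226562701534
tongs_stand 0.65 [329.1 210.5] 509 [ 0.424 -0.232  0.032] 0.06973884600308078
bottle_powder 0.85 [401.9 215.5] 759 [ 0.477 -0.46   0.065] 0.2584878312583007
 mark tongs [(0.82, array([302.2, 258.7])), (0.73, array([420.6, 248.1]))]
 mark tongs_tip [(0.9, array([302.3, 260.7])), (0.78, array([421. , 246.7]))]
 mark tongs_grip [(0.63, array([301.1, 230.8])), (0.59, array([424.3, 220. ])), (0.51, array([328.6, 189.6]))]
 mark steel_weight []
 mark brass_weight []
 mark weight_case [(0.59, array([367.8, 203. ]))]
 mark tongs_stand [(0.65, array([330.2, 217.6]))]
 mark pan_centre []
top [ 0.272 -0.204  1.445] 
[... 908 characters left out ...]
0.07127850662785451
beaker_small 0.75 [217.5 136. ] 316 [0.595 0.103 0.021] 0.06644220395754807
 mark tongs [(0.69, array([433. , 193.8])), (0.58, array([327.9, 187.6])), (0.44, array([353.4, 271. ]))]
 mark tongs_tip [(0.52, array([326.7, 189. ])), (0.46, array([433.4, 192.6])), (0.41, array([401.3, 167. ]))]
 mark tongs_grip [(0.58, array([326.2, 180.1])), (0.57, array([356.1, 275.2])), (0.47, array([443.9, 188.4]))]
 mark steel_weight [(0.4, array([357.5, 128.3]))]
 mark brass_weight [(0.53, array([335.6, 136.5]))]
 mark weight_case [(0.6, array([347.1, 129.9])), (0.17, array([326.8, 189.9]))]
 mark tongs_stand [(0.95, array([327.1, 188.6]))]
 mark pan_centre []
1.7 [-3.104 -0.486 -0.   ]
```

View pics/top0.png

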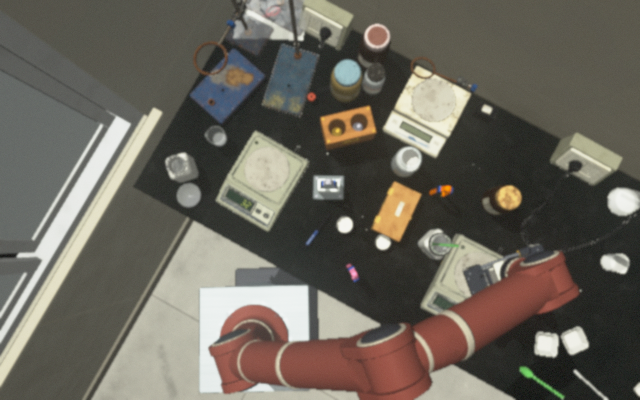

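View pics/scene0.png

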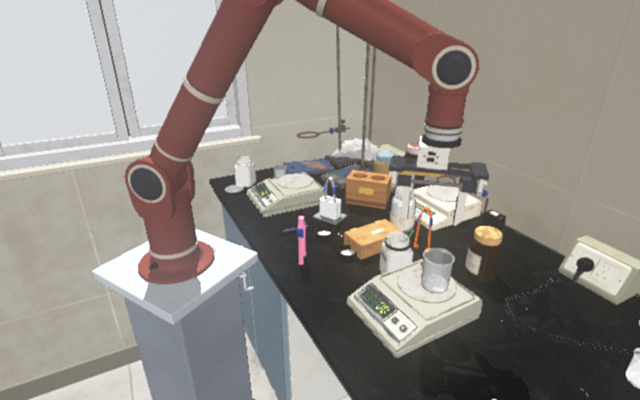

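Three things are tongs-like. In the top view they are at (328,188), (442,190) and (353,272), and in the scene view at (332,185), (428,223) and (302,240). Only the first is steel with blue pads and stands in the white stand; the others are orange and pink. The case is at top (348,128), with a yellowish weight in the left well (338,128) and a grey one in the right well (360,125). The empty near balance is at (265,165), and the one at (450,280) carries a beaker. Next I look from the wrist.

```bash
python3 - <<'E'
from h import *
np.set_printoptions(precision=4,suppress=True)
# balance pan from top
d=np.load("top0.npz");P=cloud("top",d["D"])
for px in((265,165),(437,98),(470,262)): print(px,at_z("top",px,.076),P[px[1],px[0]])
p=get_position(); move_straight([p[0],p[1],.36],speed=.25)
o=[np.pi,0,0]
views=[[.44,-.24,.40],[.52,-.27,.40],[.50,-.13,.38]]
for i,v in enumerate(views):
    try: move_pose(v,o)
    except Exception as e: print(v,e); continue
    C=cal("wrist"); im,D=capture("wrist"); cv2.imwrite(f"pics/w{i}.png",im[:,:,::-1]); np.savez(f"w{i}.npz",im=im,D=D,M=C[1],o=C[2],K=[C[0][k] for k in("fx","fy","cx","cy")])
    print(i,C[2],C[1][:,2],get_clock()); P=cloud("wrist",D,C)
    for q in("tongs","steel_weight","brass_weight","tongs_stand","weight_case","pan_centre","tongs_grip","tongs_tip"):
        for r in (mark_of("wrist",q)[:3]): print(" mark",q,round(r["score"],2),np.array(r["pixel"]))
        if q in("tongs","steel_weight","brass_weight","tongs_stand","weight_case"):
          for r in (outline_of("wrist",q)[:3]):
            m=r["region"]&(D>0);pp=P[m];print(" out",q,round(r["score"],2),np.array(r["pixel"]),m.sum(),np.median(pp,0) if len(pp) else "",pp[:,2].max() if len(pp) else "")
ims=[cv2.imread(f"pics/w{i}.png") for i in range(3)]
print(get_qpos(),get_clock())
E
python3 -c "
import cv2,numpy as np
a=[cv2.imread(f'pics/w{i}.png') for i in (0,1,2)]
cv2.imwrite('pics/wm.png',cv2.resize(np.vstack([np.hstack(a[:2]),np.hstack([a[2],a[2]*0])]),(800,500)))"
```

```text
(265, 165) [ 0.4946 -0.0482  0.076 ] [ 0.4952 -0.0479  0.0727]
(437, 98) [ 0.6789 -0.5453  0.076 ] [ 0.6797 -0.546   0.0731]
(470, 262) [ 0.2087 -0.6174  0.076 ] [ 0.2087 -0.6174  0.076 ]
0 [ 0.5191 -0.2421  0.5517] [-0.2821  0.0005 -0.9594] 4.0583
 mark tongs 0.88 [485.8 164.8]
 mark tongs 0.61 [307.8 149.2]
 mark tongs 0.52 [343.1 274.3]
 out tongs 0.75 [306.4 159.7] 390 [ 0.4402 -0.2248  0.1199] 0.14312444826363202
 out tongs 0.65 [510.5 170. ] 734 [ 0.4175 -0.5348  0.0914] 0.13640130841601183
 out tongs 0.57 [340.2 282.2] 235 [ 0.2067 -0.2819  0.0442] 0.09958283659027889
 mark steel_weight 0.52 [362.8  43.1]
 out steel_weight 0.83 [363.3  39.5] 332 [ 0.609  -0.3129  0.0446] 0.09876420984993589
 mark brass_weight 0.82 [326.   52.2]
 out brass_weight 0.92 [325.1  49.2] 363 [ 0.5954 -0.2526  0.0442] 0.06716000214695905
 out brass_weight 0.7 [350.2  35.1] 6418 [ 0.6112 -0.2842  0.0994] 0.10329954522817686
 mark tongs_stand 0.72 [308. 153.]
 out tongs_stand 0.6 [308.  146.4] 1616 [ 0.4531 -0.2284  0.0066] 0.12408485729545682
 mark weight_case 0.82 [343.3  52.6]
 out weight_case 0.95 [
[... 1696 characters left out ...]
95561338748368
 mark brass_weight 0.65 [394.  92.]
 mark brass_weight 0.19 [408.7  91.4]
 out brass_weight 0.72 [399.7  88.4] 263 [ 0.5985 -0.2502  0.0452] 0.0667520563354782
 mark tongs_stand 0.92 [368.5 185.9]
 mark tongs_stand 0.29 [395.7  92.4]
 out tongs_stand 0.82 [369.3 184.5] 1735 [ 0.4556 -0.2213  0.0083] 0.13156720274518952
 mark weight_case 0.78 [410.5  90.1]
 out weight_case 0.62 [427.1  86.5] 6948 [ 0.6071 -0.2799  0.0992] 0.10303569839511878
 mark tongs_grip 0.8 [383.4 205.4]
 mark tongs_grip 0.8 [408.8 340.5]
 mark tongs_grip 0.71 [591.7 216.6]
 mark tongs_tip 0.78 [371.6 190.2]
 mark tongs_tip 0.76 [549.6 197.1]
[ 0.3459  0.2952 -0.1863  1.5443  0.0558  1.3074 -1.4178] 7.1667
```

View pics/wm.png

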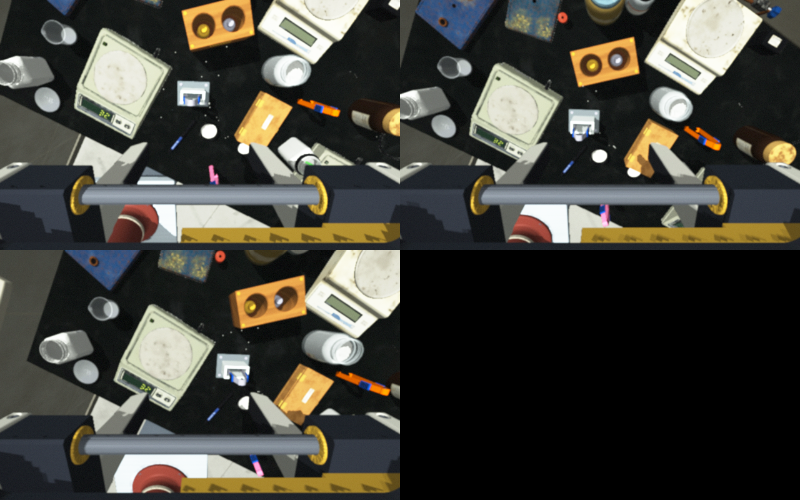

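The wrist view confirms the gold knob in the left well and the silvery knob in the right well. The steel tongs with blue pads are in the white stand. The nearest empty balance, about 0.5 m from the base, is on the left. Now closer views and fits.

```bash
cat >> h.py <<'E'
def rect(P,lo,hi,c,r):
    m=(P[...,2]>lo)&(P[...,2]<hi)&(np.hypot(P[...,0]-c[0],P[...,1]-c[1])<r)
    p=P[m]; q=(p[:,:2]*1000).astype(np.float32); (cx,cy),(w,h),a=cv2.minAreaRect(q)
    if w>h: w,h,a=h,w,a+90
    # long axis direction = second side
    ang=(a+90)%180
    return np.round([cx,cy,w,h,ang,len(p),np.median(p[:,2])*1000],1),m
def shot(name,tag):
    C=cal(name); im,D=capture(name); cv2.imwrite(f"pics/{tag}.png",im[:,:,::-1]); np.savez(f"{tag}.npz",im=im,D=D,M=C[1],o=C[2],K=[C[0][k] for k in("fx","fy","cx","cy")]); return C,im,D
def load(tag):
    d=np.load(tag+".npz"); C=(dict(zip(("fx","fy","cx","cy"),d["K"])),d["M"],d["o"]); return C,d["im"],d["D"]
E
python3 - <<'E'
from h import *
np.set_printoptions(precision=4,suppress=True)
o=[np.pi,0,0]
try: print("tip_reach",tip_reach)
except NameError as e: print(e)
for i,v in enumerate([[.395,-.226,.25],[.55,-.31,.26]]):
    try: move_pose(v,o)
    except Exception as e: print(v,e); continue
    shot("wrist",f"c{i}")
for t in("w0","w1","w2","c0","c1"):
    C,im,D=load(t);P=cloud("wrist",D,C); print(t,C[0])
    for nm,a in(("rim",(.061,.072,(.437,-.228),.045)),("plate",(.002,.012,(.437,-.228),.07)),("tongs",(.085,.15,(.437,-.228),.04)),("tongstop",(.122,.15,(.437,-.228),.04)),("case",(.095,.107,(.607,-.284),.1)),("pan",(.070,.082,(.495,-.048),.075)),
      ("knobS",(.05,.075,(.611,-.315),.02)),("knobB",(.05,.075,(.597,-.252),.02))):
        try:
            r,m=rect(P,*a); print(" ",nm,r, (P[m].mean(0)))
        except Exception as e: print(nm,"none")
print(get_clock())
E
python3 -c "
import cv2,numpy as np
a=cv2.imread('pics/c0.png');b=cv2.imread('pics/c1.png')
cv2.imwrite('pics/cm.png',cv2.resize(np.vstack([a[:300],b[:300]]),(800,750))[:600] if 0 else cv2.resize(np.vstack([a[:300],b[:300]]),(640,600)))"
```

```text
tip_reach 0.014
w0 {'fx': np.float64(308.33383908809316), 'fy': np.float64(308.33383908809316), 'cx': np.float64(317.76473919446914), 'cy': np.float64(193.7887492613928)}
  rim [ 439.9 -226.5   33.8   60.8   87.7  307.    65.7] [ 0.4453 -0.2271  0.0656]
  plate [ 439.6 -231.5  123.8  124.1   79.  1198.     6. ] [ 0.4468 -0.2278  0.006 ]
  tongs [ 439.9 -225.1   16.1   40.3   89.8  302.   128.9] [ 0.4409 -0.2261  0.1263]
  tongstop [ 440.5 -224.8   13.9   23.9   89.   180.   138.4] [ 0.4405 -0.2252  0.136 ]
  case [ 604.6 -284.    78.1  142.4  102.3 4420.   100. ] [ 0.6044 -0.2828  0.0999]
  pan [ 487.4  -50.9  127.9  128.4   44.6 5853.    74.6] [ 0.4892 -0.0513  0.0746]
  knobS [ 610.6 -314.2   14.6   15.1    0.9  112.    64.9] [ 0.6104 -0.314   0.0647]
  knobB [ 598.1 -253.1   14.7   15.   132.7  108.    64.8] [ 0.5978 -0.2529  0.0645]
w1 {'fx': np.float64(308.33383908809316), 'fy': np.float64(308.33383908809316), 'cx': np.float64(317.76473919446914), 'cy': np.float64(193.7887492613928)}
  rim [ 440.1 -226.4   34.1   61.    87.9  337.    65.6] [ 0.4432 -0.2259  0.0654]
  plate [ 443
[... 2482 characters left out ...]
.9] [ 0.4554 -0.2381  0.006 ]
  tongs [ 440.4 -226.3   15.9   39.4   90.1  496.   116.5] [ 0.4424 -0.2312  0.118 ]
  tongstop [ 444.2 -227.1   13.9   26.8   66.1  201.   133.7] [ 0.4436 -0.2288  0.133 ]
  case [ 635.3 -277.2  141.4  142.4  102.4 7822.   100. ] [ 0.6097 -0.2846  0.1   ]
  pan [ 496.1  -50.9  111.3  130.6   90.2 8169.    74.6] [ 0.4945 -0.0523  0.0745]
  knobS [ 610.8 -314.4   14.4   15.1    0.5  166.    64.7] [ 0.6111 -0.3146  0.0647]
  knobB [ 598.6 -253.6   15.1   15.2   90.2  172.    64.8] [ 0.5986 -0.2539  0.0645]
8.8
  return _methods._mean(a, axis=axis, dtype=dtype,
  ret = ret.dtype.type(ret / rcount)
<stdin>:15: RuntimeWarning: Mean of empty slice.
  ret = um.true_divide(
```

View pics/cm.png

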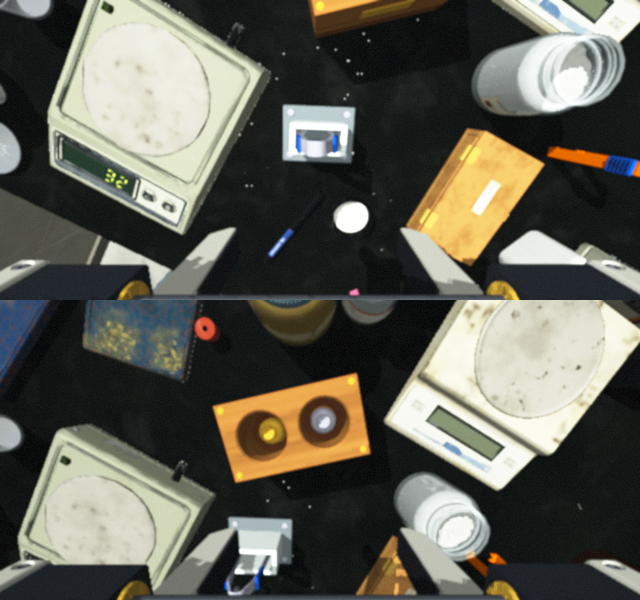

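Every view agrees to about 1 mm. Measured positions in mm:
- **Stand:** (440, -226), axis at 88°.
- **Tongs:** (440.2, -224.9), top at 139–141.
- **Steel knob:** (611, -314.5), top at 65; the well derived from the case is (611.4, -315.3).
- **Pan:** (487.2, -51).

Next I take the tongs.

```bash
cat >> h.py <<'E'
TH=np.deg2rad(-2.1)
O=(R.from_rotvec([0,0,TH])*R.from_rotvec([np.pi,0,0])).as_rotvec()
STAND=np.array([.4402,-.2250]); W=np.array([.6111,-.3146]); PAN=np.array([.4872,-.0510])
def st(): print("t %.2f pos %s w %.4f ff %s F %s"%(get_clock(),np.round(get_position(),4),get_grip_width(),np.round(get_finger_force(),2),np.round(get_force(),2)))
E
python3 - <<'E'
from h import *
move_pose([*STAND,.25],O); move_straight([*STAND,.096],speed=.12); st()
for n in(7,): clamp(n); st()
move_straight([*STAND,.20],speed=.1); st()
for n in(3,5,6,7,8,25,7,6): clamp(n); pause(.1); print(n,end=" "); st()
E
```

```text
t 10.85 pos [ 0.4407 -0.2253  0.0965] w 0.0930 ff 0.0 F [-0.19 -0.17  0.25]
t 11.88 pos [ 0.4401 -0.225   0.0959] w 0.0347 ff 6.97 F [ 1.14 -0.14 -0.14]
t 13.07 pos [ 0.4397 -0.2248  0.1994] w 0.0348 ff 6.97 F [ 0.02 -0.21 -0.32]
3 t 13.39 pos [ 0.4401 -0.2249  0.1997] w 0.0411 ff 3.0 F [-0.8   0.88 -0.3 ]
5 t 13.71 pos [ 0.4402 -0.225   0.2   ] w 0.0411 ff 5.0 F [ 0.04  0.42 -1.48]
6 t 14.34 pos [ 0.4402 -0.225   0.2   ] w 0.0367 ff 6.0 F [ 0.13 -0.36 -0.17]
7 t 14.73 pos [ 0.4402 -0.225   0.2   ] w 0.0341 ff 6.99 F [-0.34 -0.6   0.03]
8 t 15.05 pos [ 0.4402 -0.225   0.2   ] w 0.0339 ff 7.99 F [ 0.09  0.01 -0.17]
25 t 15.38 pos [ 0.4402 -0.225   0.2   ] w 0.0330 ff 24.99 F [-0.03  0.05 -1.08]
7 t 15.79 pos [ 0.4402 -0.225   0.2   ] w 0.0343 ff 6.99 F [-0.23 -0.4  -1.3 ]
6 t 16.41 pos [ 0.4402 -0.225   0.2   ] w 0.0362 ff 6.0 F [ 0.35  0.46 -0.69]
```

```bash
python3 - <<'E'
from h import *
np.set_printoptions(precision=4,suppress=True)
clamp(5.3); pause(.3); st()
clamp(5.5); pause(.3); st()
move_straight([*STAND,.25],speed=.2)
move_straight([*W,.25],speed=.15)
move_straight([*W,.21],speed=.1); pause(.2); st()
C,im,D=shot("wrist","hov"); P=cloud("wrist",D,C)
m=(np.hypot(P[...,0]-W[0],P[...,1]-W[1])<.035)&(D>0)
for lo,hi in((.112,.13),(.13,.15),(.15,.17),(.17,.2),(.2,.225),(.225,.245),(.245,.27)):
    q=m&(P[...,2]>lo)&(P[...,2]<hi); p=P[q]
    if len(p): print(lo,hi,len(p),p.min(0),p.max(0),p.mean(0))
try: print("knob",rect(P,.05,.075,W,.025)[0])
except Exception: pass
print([ (q,r["score"],r["pixel"], ) for q in("tongs_tip","tongs","tongs_grip","steel_weight") for r in mark_of("wrist",q)[:2]])
# expected pixel of tip / knob top
for X in([*W,.1225],[*W,.065]):
    c=C[1].T@(np.array(X)-C[2]); print(c[0]/c[2]*C[0]["fx"]+C[0]["cx"],c[1]/c[2]*C[0]["fy"]+C[0]["cy"])
cv2.imwrite("pics/hovc.png",cv2.resize(im[60:360,170:470,::-1],(600,600),interpolation=cv2.INTER_CUBIC))
E
```

```text
t 17.19 pos [ 0.4402 -0.225   0.2   ] w 0.0402 ff 5.3 F [ 0.31 -0.44  0.44]
t 17.93 pos [ 0.4402 -0.225   0.2   ] w 0.0391 ff 5.5 F [ 0.08  1.07 -0.94]
t 20.52 pos [ 0.6116 -0.3148  0.211 ] w 0.0393 ff 5.5 F [-0.53 -0.62 -1.41]
0.112 0.13 248 [ 0.6049 -0.3339  0.1157] [ 0.6181 -0.2965  0.13  ] [ 0.6123 -0.3149  0.1206]
0.13 0.15 72 [ 0.6054 -0.3335  0.1305] [ 0.6178 -0.297   0.1496] [ 0.6144 -0.3139  0.1397]
0.15 0.17 91 [ 0.6052 -0.3329  0.1501] [ 0.6181 -0.2977  0.17  ] [ 0.6146 -0.3141  0.1605]
0.17 0.2 242 [ 0.6047 -0.344   0.17  ] [ 0.6234 -0.2891  0.1999] [ 0.6166 -0.3162  0.1886]
0.2 0.225 2029 [ 0.6031 -0.3482  0.2   ] [ 0.6237 -0.2818  0.225 ] [ 0.6183 -0.3151  0.2157]
0.225 0.245 2362 [ 0.6043 -0.3483  0.225 ] [ 0.6241 -0.2817  0.245 ] [ 0.6181 -0.3149  0.2358]
0.245 0.27 1953 [ 0.6028 -0.3473  0.245 ] [ 0.6237 -0.2842  0.27  ] [ 0.6188 -0.3158  0.253 ]
knob [ 601.5 -309.3   32.8   34.5  100.4  427.    64.3]
[('tongs_tip', 0.79, [316.7, 207.8]), ('tongs_tip', 0.56, [288.8, 182.3]), ('tongs', 0.91, [314.4, 199.2]), ('tongs_grip', 0.89, [539.5, 361.2]), ('tongs_grip', 0.32, [263.4, 189.1]), ('steel_weight', 0.57, [317.3, 174.8])]
316.61678770128725 205.04203835996935
316.8068295656623 186.98703223727105
```

View pics/hovc.png

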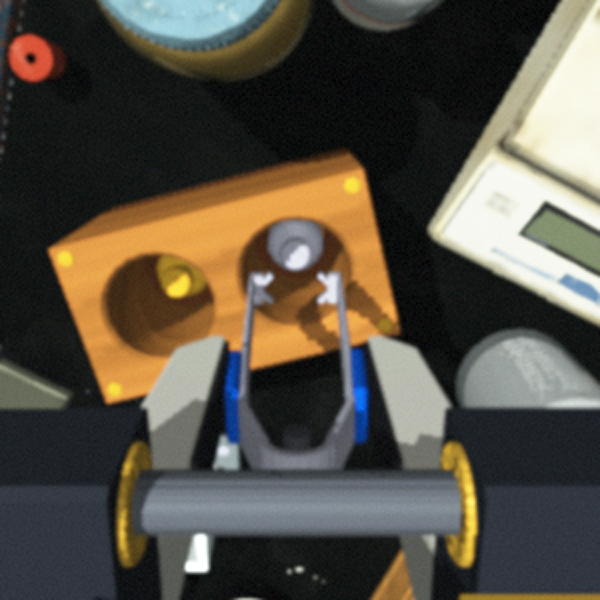

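The tongs hang upright, tips at crop (262,288)/(328,288), centred on the silver knob at (296,252); the brass knob is at (178,277). The jaw height looks a few mm lower than nominal, so I check that before descending.

```bash
python3 - <<'E'
from h import *
C,im,D=load("hov"); P=cloud("wrist",D,C)
m=(np.hypot(P[...,0]-.6115,P[...,1]+.315)<.03)&(P[...,2]>.108)&(P[...,2]<.14)
print(np.histogram(P[m][:,2]*1000,bins=np.arange(108,140,1)))
for s in(-1,1):
    q=m&((P[...,1]+.315)*s>0)&(P[...,2]<.124); print(s,P[q].min(0),P[q].max(0),np.percentile(P[q][:,2],[1,5,50,90]))
# front vertical face of arms, rows per column
v,u=np.nonzero(m); print(u.min(),u.max(),v.min(),v.max())
q=np.hypot(P[...,0]-.6115,P[...,1]+.315)<.03
k=q&(P[...,2]>.255); print("high",P[k][:,2].max() if k.any() else None)
for z in(.1125,.1160,.1210,.1235):
  for y in(-.334,-.2965):
    c=C[1].T@(np.array([.618,y,z])-C[2]); print(z,y,c[:2]/c[2]*C[0]["fx"]+[C[0]["cx"],C[0]["cy"]])
E
```

```text
(array([ 0,  0,  0,  0,  0,  0,  0,  2, 12, 12, 11, 49, 98, 39,  6,  2,  3,
        1,  2,  3,  1,  7,  4,  5,  8,  2,  0,  4,  2,  3,  4]), array([108, 109, 110, 111, 112, 113, 114, 115, 116, 117, 118, 119, 120,
       121, 122, 123, 124, 125, 126, 127, 128, 129, 130, 131, 132, 133,
       134, 135, 136, 137, 138, 139]))
-1 [ 0.6048844  -0.33394428  0.115687  ] [ 0.617501   -0.32472638  0.12373011] [0.11584209 0.11675686 0.12021095 0.12129738]
1 [ 0.60541039 -0.30553184  0.11601109] [ 0.61806706 -0.29685121  0.12347216] [0.11661176 0.11696292 0.12048408 0.12133904]
294 341 195 215
high 0.3180640268946791
0.1125 -0.334 [339.25268552 192.8113344 ]
0.1125 -0.2965 [295.02384156 194.33447005]
0.116 -0.334 [339.53400183 193.96869257]
0.116 -0.2965 [294.72882203 195.51002453]
0.121 -0.334 [339.94885107 195.67541604]
0.121 -0.2965 [294.29378467 197.24350343]
0.1235 -0.334 [340.16223844 196.55330902]
0.1235 -0.2965 [294.07002216 198.13512243]
```

Jaws span z = 115.7–120.5 mm at TCP 211 mm, so the tongs' base is 95.3 mm below the TCP. For z = 40 mm on the neck, TCP z = 0.1427.

```bash
python3 - <<'E'
from h import *
def F(): return np.mean([get_force() for _ in range(4)],0)
f0=F(); print(f0)
ok=True
for z in(.175,.163,.157,.151,.147,.1427):
    move_straight([*W,z],speed=.06); f=F()-f0; print(z,np.round(f,2),round(get_grip_width(),4))
    if np.abs(f).max()>5: ok=False; print("contact"); break
st()
C,im,D=shot("wrist","in")
if ok:
    clamp(25); pause(.2); st()
cv2.imwrite("pics/inc.png",cv2.resize(im[100:300,220:420,::-1],(600,600),interpolation=cv2.INTER_CUBIC))
E
```

```text
[ 0.64007102 -0.02103752 -1.30050053]
0.175 [-0.29 -0.38  0.87] 0.0388
0.163 [-0.88  0.44  0.67] 0.0389
0.157 [-0.71  0.82  1.65] 0.0389
0.151 [-0.46 -0.55  0.03] 0.0391
0.147 [-0.55  0.91  0.92] 0.039
0.1427 [-0.23  0.28  1.5 ] 0.0389
t 22.85 pos [ 0.6108 -0.3145  0.1423] w 0.0389 ff 5.49 F [0.41 0.26 0.2 ]
t 23.32 pos [ 0.6111 -0.3146  0.1426] w 0.0336 ff 24.99 F [-0.36  0.4  -1.6 ]
```

View pics/inc.png

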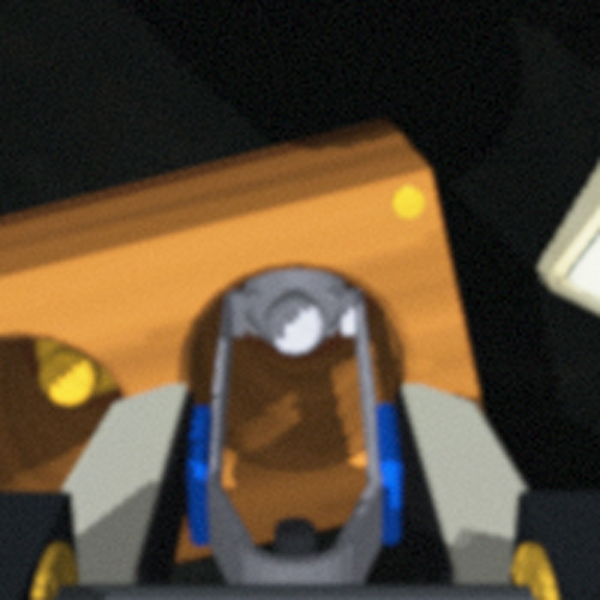

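The jaws passed the knob without force (knob at crop (298,328), between the tips). The closed width is 33.6 mm against 33.0 mm empty, so they are on the neck. Lifting.

```bash
python3 - <<'E'
from h import *
np.set_printoptions(precision=4,suppress=True)
move_straight([*W,.275],speed=.08); pause(.3); st()
move_straight([*PAN,.275],speed=.15); move_straight([*PAN,.235],speed=.08); pause(.2); st()
C,im,D=shot("wrist","held"); P=cloud("wrist",D,C)
q=(np.hypot(P[...,0]-PAN[0],P[...,1]-PAN[1])<.03)&(P[...,2]>.085)&(P[...,2]<.17)
print(np.histogram(P[q][:,2]*1000,bins=np.arange(85,171,4)))
for lo,hi in((.085,.13),(.13,.142),(.145,.16)):
    p=P[q&(P[...,2]>lo)&(P[...,2]<hi)]
    if len(p): print(lo,p.min(0),p.max(0),p.mean(0))
z=P[(np.hypot(P[...,0]-PAN[0],P[...,1]-PAN[1])<.06)&(P[...,2]<.085)&(P[...,2]>.065)]; print("pan z",np.median(z[:,2]),len(z))
cv2.imwrite("pics/heldc.png",cv2.resize(im[60:360,170:470,::-1],(600,600),interpolation=cv2.INTER_CUBIC))
E
```

```text
t 25.42 pos [ 0.6111 -0.3146  0.2749] w 0.0334 ff 24.99 F [ 1.19  0.45 -2.85]
t 28.36 pos [ 0.4876 -0.051   0.2356] w 0.0333 ff 24.99 F [ 0.49 -0.08 -2.84]
(array([  0,   0,   0,   0,   1,  24,  30,  30,  33,  37,  30,  35, 217,
       158,  51,  71,  28,  81, 266,  21,  21]), array([ 85,  89,  93,  97, 101, 105, 109, 113, 117, 121, 125, 129, 133,
       137, 141, 145, 149, 153, 157, 161, 165, 169]))
0.085 [ 0.4904 -0.0658  0.1047] [ 0.5023 -0.0368  0.1299] [ 0.4992 -0.0515  0.118 ]
0.13 [ 0.475  -0.0658  0.13  ] [ 0.5024 -0.037   0.1419] [ 0.495  -0.0517  0.1363]
0.145 [ 0.4792 -0.0631  0.145 ] [ 0.4951 -0.04    0.1599] [ 0.4886 -0.0512  0.1552]
pan z 0.07452800439407448 8591
```

View pics/heldc.png

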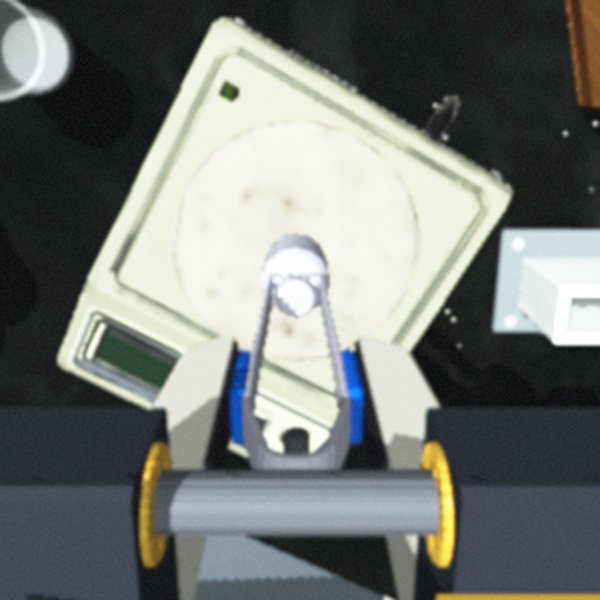

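The weight hangs upright at crop (296,280), over the pan's middle, with its underside at about 103 mm. I lower it by force feel.

```bash
python3 - <<'E'
from h import *
def F(): return np.mean([get_force()[2] for _ in range(8)])
move_straight([*PAN,.2125],speed=.04); pause(.1); f0=F(); z=.2125
while z>.201:
    z-=.0006; move_straight([*PAN,z],speed=.015); f=F()-f0
    if f>2.5:
        pause(.05); f=F()-f0
        if f>2.5: break
print("contact z",z,f); st()
clamp(5.3); pause(.4); st()
C,im,D=shot("wrist","rel")
move_straight([*PAN,z+.012],speed=.03); pause(.1); st()
move_straight([*PAN,.30],speed=.1); pause(.1); st()
C,im,D=shot("wrist","placed"); P=cloud("wrist",D,C)
q=(np.hypot(P[...,0]-PAN[0],P[...,1]-PAN[1])<.03)&(P[...,2]>.08)&(P[...,2]<.15)
for lo,hi in((.08,.107),(.107,.113),(.126,.14)):
    p=P[q&(P[...,2]>lo)&(P[...,2]<hi)]
    if len(p): print(lo,len(p),np.round(np.r_[p.min(0),p.max(0),np.median(p,0)],4))
m=(np.hypot(P[...,0]-PAN[0],P[...,1]-PAN[1])<.025)&(P[...,2]>.18)&(P[...,2]<.23)
p=P[m]; print("jaws",np.round(np.r_[p.min(0),p.max(0)],4),np.histogram(p[:,2]*1000,bins=np.arange(196,216)))
cv2.imwrite("pics/plc.png",cv2.resize(im[60:360,170:470,::-1],(600,600),interpolation=cv2.INTER_CUBIC))
E
```

```text
contact z 0.20770000000000008 5.042501818489015
t 31.27 pos [ 0.4873 -0.051   0.2081] w 0.0334 ff 24.98 F [-0.43 -0.73  2.13]
t 32.19 pos [ 0.4872 -0.051   0.2077] w 0.0402 ff 5.3 F [ 0.3   0.   -0.89]
t 32.89 pos [ 0.4871 -0.051   0.2196] w 0.0401 ff 5.3 F [-0.65 -0.46 -0.82]
t 33.94 pos [ 0.4867 -0.051   0.2992] w 0.0400 ff 5.3 F [ 0.1   0.61 -1.8 ]
0.08 120 [ 0.473  -0.0658  0.0801  0.502  -0.0368  0.1069  0.499  -0.0513  0.0989]
0.107 305 [ 0.4733 -0.0657  0.107   0.5013 -0.0369  0.1124  0.4916 -0.0513  0.1095]
0.126 167 [ 0.4793 -0.0585  0.1262  0.4945 -0.0442  0.1332  0.4875 -0.0511  0.1304]
jaws [ 0.479  -0.0717  0.2027  0.493  -0.0311  0.2291] (array([ 0,  0,  0,  0,  0,  0,  1,  1, 12, 16,  9, 56, 93, 42,  4,  2,  4,
        4,  2]), array([196, 197, 198, 199, 200, 201, 202, 203, 204, 205, 206, 207, 208,
       209, 210, 211, 212, 213, 214, 215]))
```

View pics/plc.png

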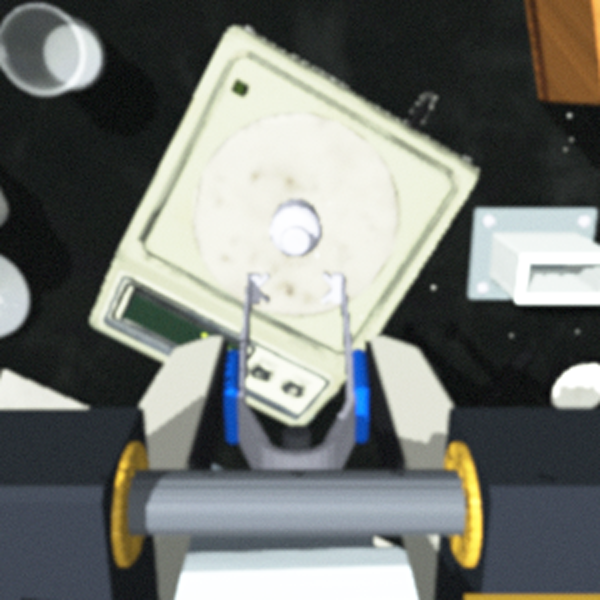

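The weight stands upright at (487.3, -51.2), body top 109.5 mm. The tongs are clear and upright at crop (296,288). Returning them to the stand.

```bash
python3 - <<'E'
from h import *
def F(): return np.mean([get_force() for _ in range(6)],0)
S=np.array([.4405,-.2262])
clamp(6); move_straight([*S,.28],speed=.15); move_straight([*S,.18],speed=.12); pause(.1); f0=F(); ok=True
for z in(.165,.157,.145,.125,.108,.104,.103,.102,.101):
    move_straight([*S,z],speed=.06 if z>.11 else .03); f=F()-f0; print(z,np.round(f,2))
    if f[2]>2.5 or np.abs(f).max()>6: ok=z<.107; break
st()
if ok:
    ungrasp(); pause(.2); move_straight([*S,.26],speed=.12)
    move_straight([.395,-.226,.27],speed=.15); st()
    C,im,D=shot("wrist","end"); P=cloud("wrist",D,C)
    for a in((.125,.15,(.44,-.226),.04),(.085,.15,(.44,-.226),.04),(.061,.072,(.44,-.226),.045)): print(rect(P,*a)[0])
    print(outline_of("wrist","tongs")[0]["pixel"])
    q=(np.hypot(P[...,0]-PAN[0],P[...,1]-PAN[1])<.03)&(P[...,2]>.126)&(P[...,2]<.14); print("knob",P[q].mean(0))
    C,im2,D=shot("top","endtop"); P=cloud("top",D,C)
    cv2.imwrite("pics/endc.png",np.hstack([cv2.resize(im[:260,50:450,::-1],(600,390)),cv2.resize(im2[90:220,200:267,::-1],(200,390))]))
E
```

```text
0.165 [-0.12  0.66  0.27]
0.157 [-0.11  0.09  0.18]
0.145 [ 0.23 -0.51  0.37]
0.125 [0.44 0.35 0.63]
0.108 [0.54 1.22 0.95]
0.104 [-1.2   0.68  1.03]
0.103 [0.71 1.42 0.78]
0.102 [-0.16  0.71  0.61]
0.101 [-0.98  0.58  4.66]
t 40.24 pos [ 0.4411 -0.2264  0.1015] w 0.0361 ff 6.0 F [-0.81  0.06  3.55]
t 43.40 pos [ 0.3954 -0.226   0.2701] w 0.0929 ff 0.0 F [ 0.96 -0.23 -0.28]
[ 440.7 -223.9   13.4   23.    87.3  365.   139.1]
[ 440.3 -223.9   15.9   40.9   88.   607.   130.3]
[ 439.8 -226.1   32.9   62.1   87.8  649.    65.9]
[375.1, 341.0]
knob [ 0.48642005 -0.05271449  0.13024647]
```

View pics/endc.png

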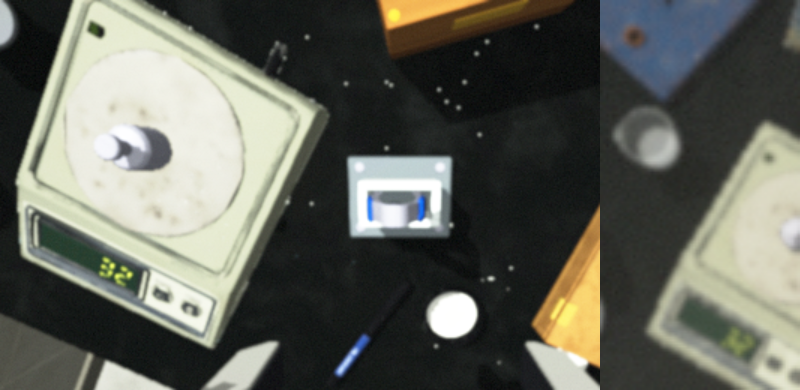

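The picture shows the weight upright mid-pan at (125,146), the tongs upright in the stand at (397,207), and the gripper clear of everything.

```bash
python3 -c "
from cell import *
print(job_done(),get_clock())"
```

```text
the job is handed in; nothing more can be done
the job is handed in; nothing more can be done
```

The job is handed in at about 44 s on the robot clock: the steel weight stands upright and released in the middle of the near balance's pan, the tongs are back upright in their stand, and nothing else was touched that I could detect; the verdict was not reported back.

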